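# Pack the heated-stage kit, heaviest part lowest

## Task

Pack the microscope kit into the open-ended grey box with the heaviest part lowest and the lightest on top: push the heavy dark stage plate sideways off the slide box it lies on, through the box's open end until it is completely inside, without dragging the slide box along. Then lay the metal phase slider flat, lengthwise and centred on the plate, and last the slide box flat, lengthwise and centred on the slider. Set the parts down rather than dropping them, and leave everything else on the bench where it is.

Things in the scene. Friction and masses are not known exactly. Their poses are not given: they have to be found in the camera images.
- kitbox: Fixed grey plastic box, no lid, on a steel plinth of the same outline (140 mm along x, 161 along y). Origin: on the bench under the middle of the inner floor; z up. Inner floor 27 mm above the bench, x -65 to +65, y -78 to +78 mm. Side walls and -y end wall 5 mm thick, rims 82 mm above the bench. The +y end is fully open, without sill; the stack stands on the bench just outside it.
- stageplate_mid (a point): Heated stage plate, heaviest (about 0.6 kg): dark metal slab 100 (x) by 140 (y) by 16 mm high, round glass window on top; too wide to grip. Starts lying on the slide box, underside 30 mm above the bench (3 mm above the box floor), its y roughly along the box's y. When completely inside, its centre has y within 8 mm of the box's origin. Point: its centre, half-way up; z up.
- slidebox_mid (a point): Empty slide box, lightest (about 70 g): closed white plastic box 56 (x) by 120 (y) by 30 mm high with a grey seam. Starts on the bench under the stage plate, one 56 mm end about 8 mm from the open end of the grey box's plinth, its y roughly along the grey box's y. Point: its centre, half-way up; z up.
- phaseslider_mid (a point): Phase slider, the middle weight (about 0.22 kg): bare aluminium bar 40 mm (its x) by 120 mm (its y) by 20 mm high with three round dark windows in its top. It starts flat on the bench, far to the left or right of the grey box, at any of many angles. Point: its centre, half-way up; z up.
- chambercase: Bystander, leave alone: closed black plastic case 66 by 100 by 26 mm (y long), on the bench on the side opposite to the phase slider. Origin: centre of its underside.
- flask: Bystander, leave alone: clear culture flask lying flat, 85 by 120 by 36 mm with a white-capped neck towards its +y (162 mm in all), beyond the box. Origin: under the middle of its flat body.
- timer: Bystander, leave alone: white digital timer lying flat, 62 by 85 by 22 mm, beyond the stack. Origin: centre of its underside.
- tuberack: Bystander, leave alone: white tube rack 80 by 164 mm with capped tubes, 95 mm high, beyond the work area on the left. Origin: centre of its underside.
Not all that is in view belongs to the job. What is shaped like the kitbox but blue or purple is not meant.

How it is judged:
By the outcome, as a careful person would: the job done as asked, in the order asked, and still so for the second after the job is handed in, with the robot touching nothing.
It also fails if it takes over 72 s, if anything falls off the work surface, if the arm or the gripper's body presses on something with over 40 N, if the wrist force passes 120 N, or if a joint passes its speed limit or range.

## Robot

A 7-joint arm with a two-finger parallel gripper is mounted at the origin on the work surface. World frame = base frame: x ahead of the robot, y to its left, z up, the work surface at z = 0. Lengths are in m, angles in rad, forces in N, time in s.
With the tool pointing down it reaches from about 0.4 to 0.9 m from the base axis. Payload 5.6 kg.
Tool frame: the origin (TCP) lies between the finger pads; the fingertips stand 8 mm ahead of it and the grasp point (between the pads) lies 11 mm behind it (arm.tip_reach is the distance from the TCP to the fingertips, in m); z points along the fingers, y is the line along which they close (so a half turn about z gives the same grasp; the last joint's range is limited). The gripper opens to 92 mm and grips with 3 to 60 N. Pads are 20 mm wide; open, the fingers measure 128 mm over their backs; the gripper's body (75 mm by 189 mm) begins 69 mm behind the grasp point.
Start: joints at [-1.339, 0.468, -0.012, 1.603, 0.006, 1.071, -0.056], TCP at [0.176, 0.626, 0.223] pointing down, gripper open.
Joint ranges: [-2.53, 2.53], [-0.31, 2.02], [-1.57, 1.55], [0.28, 2.44], [-1.29, 4.43], [0.15, 1.84], [-2.92, 2.92]. Speed limits (rad/s): [2.57, 2.57, 3.14, 3.14, 3.14, 3.14, 3.14].

## Interface

Orientations are given as a unit quaternion [x, y, z, w].
In Python, from workcell import arm gives the robot as it stands.
- The arm moves only by the tool carry_out, never from a script. Its argument "motion" is a list of rows, each a list of 7 numbers: the shift along the tool's x, y, z in mm, then the turn, a rotation vector about the tool's x, y, z in rad, then the gripper's target within -1 to 1 (fully open at 1, half-way at 0, shut at -1). A call has 1 to 5 rows; each row is the pose to reach, as a shift and turn from the pose commanded when the call began, along the tool's axes at that moment; what a row does not reach only later rows make up. A row lasts 1/10 s, in which the tool goes at most 50 mm and 8.59 degrees, less where a joint would pass 70% of its speed; a pose out of reach is approached as far as the arm can. A call with a gripper value outside its range is refused whole. The fingers move at their own pace and stop on an object; the grip force is fixed at half the most. Time passes only in rows, so rows that repeat a pose let the fingers close. It gives the time, the measured TCP pose, the force, the opening and the grip force at its end, in the units of the state.
- arm.observe(): the state, without advancing time (a new reading comes with each control period).
- arm.grab_frame(name): name is "scene" or "side" or "wrist"; returns the picture (480x640x3 uint8, red, green, blue); there is no depth.
- arm.camera_model(name): a dict with "fov_y" (degrees; the focal length in pixels is half the picture's height over the tangent of half this angle, whatever the lens; pixels are square), "cx", "cy" (the principal point, pixels), "extrinsics" (4x4, takes a point from world to camera coordinates); the wrist camera has in their place "mount" (4x4, takes a point from camera to tool coordinates, whose origin is the TCP and whose axes are the flange's). Camera axes: x right, y down, z forward; pixel columns grow to the right and rows downward; lengths in m; the calibration is good to about 2 mm. A picture is of the moment at which its call begins: read the wrist's pose just before it. camera_model takes no time and is no camera call.
- arm.sign_off(): hands the job in; it is judged then, once.
Trained networks look in the newest picture that a camera, given by its name, has taken for a name from the list of things; names that differ only in an ending like _2 or _b are one class to them, and where a whole thing is asked for, a point or a joint stands for the part that bears it (a point fixed in the world has none). Each returns a list of dicts, best first, with "p" (0 to 1); they miss things now and then, are a little off and sometimes report something else, mostly with a low value. They report only what shows in the picture. A call takes as long as a camera call. They do not tell look-alikes from the thing itself.
- arm.boxes_of(camera, label): "box" ([centre column, centre row, width, height] in pixels, round what is visible of it).
- arm.silhouettes(camera, label): "region" (480x640 bool, what is visible of it) and "box" ([centre column, centre row, width, height] in pixels, round what is visible of it).
The state is a dict: "time": time; "joint_pos": joint angles; "qd": joint speeds; "effort": joint torques, N m; "eef_pos": TCP position; "eef_rot": TCP orientation; "contact_force": force on the tool from outside, world axes, zero at the start; "moment": the same for the moment, N m; "finger_gap": finger opening in m; "gripper_force": force on a finger pad.
Only numpy, scipy, OpenCV 4.12 (cv2) and the standard library are available. Lean on these libraries where they do the work, as an engineer would, in place of code of your own. Each camera call takes 0.05 s, during which the arm holds its last target. There are 200 camera calls.

## Working session

There is one attempt and no reset: what is moved stays moved. The work goes in short steps, Python scripts to look and compute and a tool call to move; the robot and the scene stay as the last step left them, time stands still between calls to the robot, and variables do not carry over. Pictures are saved under pics/ and viewed, at most 10 in all, crops included, and the job is handed in when it is done.

Besides the shell and the picture viewer there is one more tool, called after "Request:" as a command line: name --pt "numbers of a row" for each row, then --argument value for the rest. carry_out: Moves the arm, as the interface text tells. Its arguments: {"type":"object","properties":{"motion":{"type":"array"}},"required":["motion"]}

```bash
ls; mkdir -p pics
python3 - <<'E'
from workcell import arm
import cv2,numpy as np
s=arm.observe();print(s)
for c in("scene","side"):
    cv2.imwrite(f"pics/{c}0.png",arm.grab_frame(c)[:,:,::-1])
    m=arm.camera_model(c);print(c,m)
    for l in("kitbox","stageplate_mid","slidebox_mid","phaseslider_mid"):
        print(l,[(np.round(r["box"]),round(r["p"],2)) for r in arm.boxes_of(c,l)][:3])
print(arm.camera_model("wrist"))
E
```

```text
pics
{'time': 0.0, 'joint_pos': array([-1.33897525,  0.46837817, -0.0115923 ,  1.6036043 ,  0.00600264,
        1.07141693, -0.05627081]), 'qd': array([-0.00111099, -0.00068787,  0.00065839, -0.00047332,  0.00153406,
        0.00093648,  0.00011307]), 'effort': array([-2.36435508e-04, -5.20578861e+01, -1.28570292e-02, -2.43746746e+01,
       -5.66958881e-02,  1.72997452e-02,  1.47094693e-04]), 'eef_pos': array([0.17631337, 0.62504093, 0.2216477 ]), 'eef_rot': array([ 1.36999770e-01,  9.90570683e-01, -8.84442146e-04, -5.62096047e-05]), 'contact_force': array([0.61475005, 0.52945076, 0.53998551]), 'moment': array([-0.04152521, -0.01910977, -0.09186733]), 'gripper_force': 0.0, 'finger_gap': 0.09218983571881162}
scene {'fov_y': 49.988990031634316, 'cx': 311.3169617606849, 'cy': 242.099407316207, 'extrinsics': array([[-0.32680578,  0.94508995,  0.00172266,  0.27749798],
       [ 0.6400106 ,  0.22265183, -0.73539962, -0.3082763 ],
       [-0.69540234, -0.23923032, -0.67763149,  1.66935518],
       [ 0.        ,  0.        ,  0.        ,  1.        ]])}
kitbox [(array([326., 242.,  82.,  76
[... 726 characters left out ...]
, 102.]), 0.82), (array([461., 304., 112.,  97.]), 0.65)]
stageplate_mid [(array([270., 222.,  58.,  41.]), 0.71)]
slidebox_mid [(array([396., 247.,  65.,  43.]), 0.36)]
phaseslider_mid [(array([188., 193.,  17.,  22.]), 0.79), (array([357., 337.,  57.,  50.]), 0.72)]
{'fov_y': 59.223527222537605, 'cx': 321.4557462525226, 'cy': 235.02740177824876, 'mount': array([[ 6.11475244e-04, -9.59758578e-01, -2.80825743e-01,
         7.87063330e-02],
       [ 9.99999705e-01,  7.17459438e-04, -2.74593011e-04,
         6.26718152e-04],
       [ 4.65024077e-04, -2.80825493e-01,  9.59758733e-01,
        -1.61553165e-01],
       [ 0.00000000e+00,  0.00000000e+00,  0.00000000e+00,
         1.00000000e+00]])}
```

View pictures.

View pics/scene0.png

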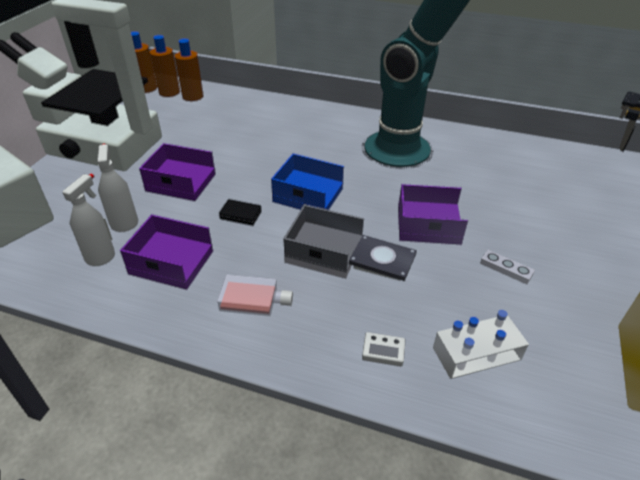

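View pics/side0.png

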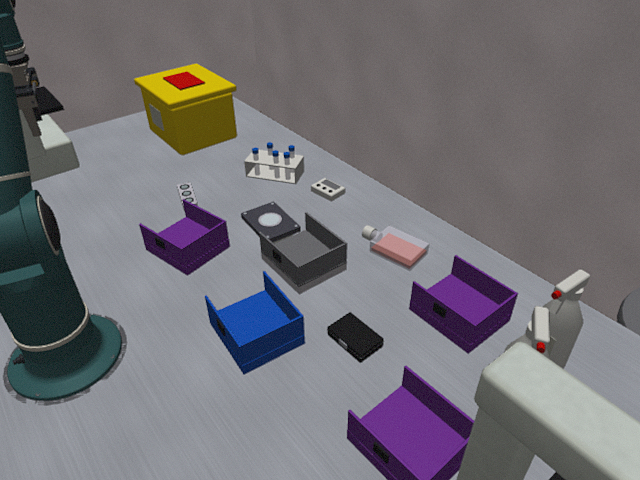

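The scene view shows the grey box at about (326,240) px with its open end facing right. The plate lies on the slide box at (384,256), the slider is at (507,266), and the other boxes are decoys.

```bash
cat > h.py <<'E'
from workcell import arm
import cv2,numpy as np
from scipy.spatial.transform import Rotation as R
def cam(c):
    m=arm.camera_model(c);f=240/np.tan(np.radians(m["fov_y"]/2))
    if c=="wrist":
        s=arm.observe();T=np.eye(4);T[:3,:3]=R.from_quat(s["eef_rot"]).as_matrix();T[:3,3]=s["eef_pos"]
        W=T@m["mount"]
    else: W=np.linalg.inv(m["extrinsics"])
    return f,m["cx"],m["cy"],W
def px2w(k,uv,z):
    f,cx,cy,W=k;uv=np.atleast_2d(uv).astype(float)
    d=np.c_[(uv[:,0]-cx)/f,(uv[:,1]-cy)/f,np.ones(len(uv))]@W[:3,:3].T
    o=W[:3,3];return o+d*((z-o[2])/d[:,2])[:,None]
def w2px(k,P):
    f,cx,cy,W=k;q=(np.atleast_2d(P)-W[:3,3])@W[:3,:3]
    return np.c_[cx+f*q[:,0]/q[:,2],cy+f*q[:,1]/q[:,2]]
def rect(k,mask,z):
    "centre, long-axis yaw (deg), sides (mm) of a mask taken to lie at height z"
    c=max(cv2.findContours(mask.astype(np.uint8),0,1)[0],key=cv2.contourArea)[:,0]
    p=px2w(k,c,z)[:,:2]*1000
    (x,y),(w,h),a=cv2.minAreaRect(p.astype(np.float32))
    if w>h:w,h,a=h,w,a+90   # a = angle of side w (short) -> long is a+90
    return np.round([x,y,(a+90+90)%180-90,w,h],1)
def tool_delta(P,Rw=None):
    "shift in the tool axes (mm) to bring the TCP to world P"
    s=arm.observe();return np.round(R.from_quat(s["eef_rot"]).inv().apply(np.array(P)-s["eef_pos"])*1000,1)
E
python3 - <<'E'
from h import *
for c in("scene","side"):
    k=cam(c);im=arm.grab_frame(c)
    for l,z in(("kitbox",.082),("stageplate_mid",.04),("phaseslider_mid",.015),("timer",.02),("tuberack",.05)):
        for r in arm.silhouettes(c,l)[:3]:print(c,l,round(r["p"],2),np.round(r["box"][:2]),rect(k,r["region"],z))
k=cam("scene")
print(px2w(k,[(350,272),(410,278),(417,248),(358,237)],.046))
print(px2w(k,[(288,240),(352,250),(364,219),(304,208)],.082))
print(px2w(k,[(507,265)],.02), px2w(k,[(491,257),(522,271)],.02))
E
```

```text
scene kitbox 0.97 [434. 214.] [402.1 164.   12.7 170.8 235.5]
scene kitbox 0.89 [178. 170.] [ 449.6 -530.1    2.9  218.9  234.3]
scene kitbox 0.85 [167. 252.] [ 736.4 -392.2   89.8  203.3  214.7]
scene stageplate_mid 0.67 [384. 258.] [554.   78.9  84.7 112.9 142.5]
scene phaseslider_mid 0.89 [506. 269.] [464.3 368.1  69.7  65.1 127. ]
scene timer 0.85 [383. 350.] [800.7 141.3 -81.8  72.7  84.5]
scene tuberack 0.77 [481. 343.] [744.3 320.9 -55.4 124.5 190.1]
side kitbox 0.96 [462. 304.] [ 669.2 -439.2    1.   195.4  205.8]
side kitbox 0.85 [412. 425.] [ 380.8 -579.3  -88.4  174.4  176.1]
side kitbox 0.81 [304. 254.] [ 518.4 -113.7   88.8  185.4  226.5]
side stageplate_mid 0.74 [271. 223.] [548.1  73.1  85.3 107.7 155.6]
side phaseslider_mid 0.55 [187. 195.] [454.  367.1  74.9  43.1 131.5]
side timer 0.81 [328. 191.] [781.8 127.7 -81.1  84.3 105.7]
side timer 0.32 [303. 254.] [561.6 -51.3  89.  202.2 244.7]
side tuberack 0.63 [275. 163.] [730.8 308.4  38.2 194.1 219.9]
[[0.63542816 0.02074122 0.046     ]
 [0.60870225 0.15563914 0.046     ]
 [0.50393762 0.15235102 0.046     ]
 [0.51250405 0.00635567 0.046     ]]
[[ 0.61648238 -0.13898191  0.082     ]
 [ 0.59983647  0.0134412   0.082     ]
 [ 0.48256981  0.01121382  0.082     ]
 [ 0.49064466 -0.1437639   0.082     ]]
[[0.46336324 0.36755898 0.02      ]] [[0.44757876 0.32863057 0.02      ]
 [0.47251581 0.40272768 0.02      ]]
```

Request:
carry_out --pt "-36 -31 -10 0 0 0.14 1" --pt "-72 -62 -20 0 0 0.28 1" --pt "-108 -93 -30 0 0 0.42 1" --pt "-144 -124 -40 0 0 0.56 1" --pt "-180 -155 -50 0 0 0.7 1"

```text
time: 1.6
eef_pos: [0.3084, 0.4259, 0.2732]
eef_rot: [0.471, 0.882, 0.0, -0.0]
contact_force: [0.1, 0.3, 0.1]
finger_gap: 0.0915
gripper_force: 0.0
```

```bash
cat >> h.py <<'E'
def go(P,yaw_y):
    "tool shift (mm) and rotation vector to world TCP P with the tool y axis at world yaw (deg), pointing down"
    s=arm.observe();r=R.from_quat(s["eef_rot"]);a=np.radians(yaw_y)
    y=np.array([np.cos(a),np.sin(a),0]);z=np.array([0,0,-1.]);T=R.from_matrix(np.c_[np.cross(y,z),y,z])
    print("t",round(s["time"],2),"at",np.round(s["eef_pos"]*1000,1),"gap",round(s["finger_gap"]*1000,1),"go",tool_delta(P),np.round((r.inv()*T).as_rotvec(),3))
E
python3 -c "
from h import *
go([.55,.09,.34],0)"
```

```text
t 1.6 at [308.4 425.9 273.2] gap 91.5 go [-413.5   13.8  -67. ] [ 0.    -0.001  0.59 ]
```

Request:
carry_out --pt "-46 2 -10 0 0 0.12 1" --pt "-92 4 -20 0 0 0.24 1" --pt "-138 6 -30 0 0 0.36 1" --pt "-184 8 -40 0 0 0.48 1" --pt "-230 10 -50 0 0 0.59 1"

```text
time: 2.1
eef_pos: [0.4458, 0.2412, 0.3234]
eef_rot: [0.707, 0.708, 0.001, -0.0]
contact_force: [-0.1, 2.0, -0.6]
finger_gap: 0.0917
gripper_force: 0.0
```

```bash
python3 -c "
from h import *
go([.55,.09,.34],0)"
```

```text
t 2.1 at [445.8 241.2 323.4] gap 91.7 go [-151.3  104.   -16.7] [ 0.001 -0.001  0.001]
```

Request:
carry_out --pt "-38 26 -4 0 0 0 0" --pt "-76 52 -8 0 0 0 0" --pt "-114 78 -12 0 0 0 0" --pt "-151 104 -17 0 0 0 0" --pt "-151 104 -17 0 0 0 0"

```text
time: 2.6
eef_pos: [0.5527, 0.0856, 0.3407]
eef_rot: [0.709, 0.706, 0.0, 0.002]
contact_force: [0.3, -0.5, 0.6]
finger_gap: 0.054
gripper_force: 0.0
```

Run:
```python
from h import *
k=cam("wrist");im=arm.grab_frame("wrist");cv2.imwrite("pics/w1.png",im[:,:,::-1])
for l,z in(("stageplate_mid",.046),("kitbox",.082),("slidebox_mid",.03)):
    for r in arm.silhouettes("wrist",l)[:2]:
        print(l,round(r["p"],2),np.round(r["box"]),rect(k,r["region"],z))
go([.55,.09,.34],0)
```

```text
stageplate_mid 0.93 [318. 189. 103. 133.] [549.8  78.6  85.3 100.1 140.6]
kitbox 0.73 [116. 110. 213. 201.] [361.2 161.4  13.4 159.7 160.8]
kitbox 0.66 [136. 339. 113.  32.] [344.7 -80.3  -2.7  38.8 124.9]
t 2.8 at [549.2  93.8 339.3] gap 45.8 go [-3.8  0.8 -0.7] [-0.001 -0.001  0.008]
```

View pics/w1.png

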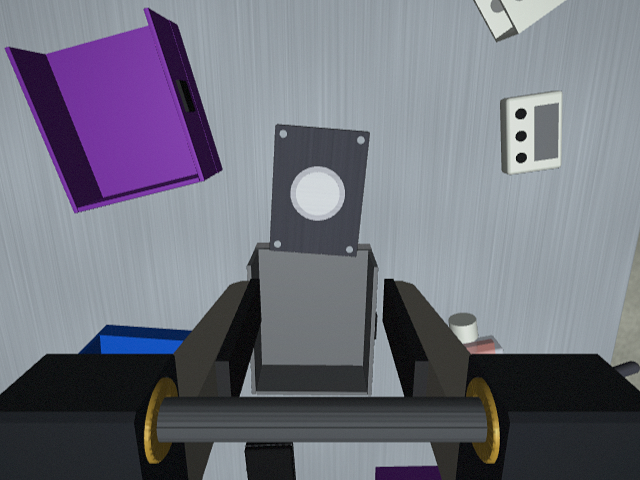

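The wrist view shows the plate, tilted about 5°, at (318,190) px. Its front edge is already at the mouth of the grey box, which spans columns 250–378 and rows 245–393.

Run:
```python
from h import *
im=cv2.imread("pics/w1.png")[225:405,225:400];cv2.imwrite("pics/w1c.png",cv2.resize(im,None,fx=3.3,fy=3.3,interpolation=2))
k=cam("wrist")
print(px2w(k,[(248,265),(378,265),(376,393),(250,393)],.082))
print(px2w(k,[(257,244),(371,244)],.027))
```

```text
[[ 0.47294488  0.01742572  0.082     ]
 [ 0.61014544  0.01861944  0.082     ]
 [ 0.61508457 -0.13935165  0.082     ]
 [ 0.46887333 -0.1406725   0.082     ]]
[[0.47454139 0.02332229 0.027     ]
 [0.60866133 0.02448265 0.027     ]]
```

View pics/w1c.png

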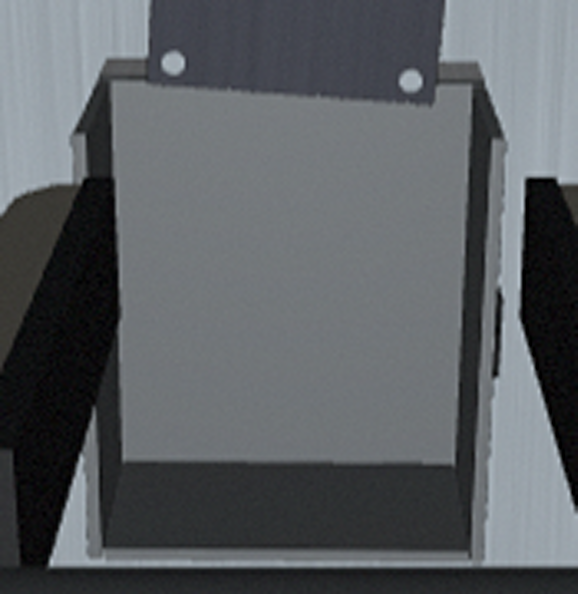

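The zoom gives the rim's outer corners and the floor corners clearly, and I use those for the box pose.

Run:
```python
from h import *
from scipy.optimize import least_squares
k=cam("wrist")
c=np.array([(72,137),(506,140),(88,557),(483,560),(112,83),(471,83),(124,463),(456,466)])/3.3+225
# box: image right = world +x ; box y approx world y
M=np.array([(-70,78,82),(70,78,82),(-70,-83,82),(70,-83,82),(-65,78,27),(65,78,27),(-65,-78,27),(65,-78,27)])/1000
f=lambda p:(w2px(k,np.c_[M[:,:2]@np.array([[np.cos(p[2]),np.sin(p[2])],[-np.sin(p[2]),np.cos(p[2])]])+p[:2],M[:,2]])-c).ravel()
r=least_squares(f,[.54,-.07,0]);print(r.x,np.degrees(r.x[2]),np.round(r.fun.reshape(-1,2),1))
```

```text
[ 0.54076964 -0.06132967 -0.00120911] -0.06927662875532974 [[-0.8 -0.9]
 [ 0.3 -0.6]
 [-0.   1.8]
 [ 0.6  2. ]
 [-0.6 -0.8]
 [ 0.6  0.2]
 [-0.3 -0.6]
 [ 0.2 -0.6]]
```

```bash
python3 -c "
from h import *
go([.547,.190,.13],0)
print(arm.observe()['joint_pos'])"
```

```text
t 2.8 at [549.2  93.8 339.3] gap 45.8 go [ 96.1  -1.3 209.3] [-0.001 -0.001  0.008]
[-0.69257922  0.21702426  0.55451998  1.71909602 -0.12091499  1.2401872
 -0.10135925]
```

Request:
carry_out --pt "48 0 20 0 0 0 0" --pt "96 -1 50 0 0 0.008 0" --pt "96 -2 100 0 0 0.008 0" --pt "96 -2 150 0 0 0.008 0" --pt "96 -2 200 0 0 0.008 0"

```text
time: 3.3
eef_pos: [0.5458, 0.1915, 0.143]
eef_rot: [0.706, 0.708, 0.001, -0.0]
contact_force: [-0.1, 0.4, -0.8]
finger_gap: 0.0457
gripper_force: 0.0
```

Run:
```python
from h import *
go([.547,.190,.042],0)
k=cam("wrist");im=arm.grab_frame("wrist");cv2.imwrite("pics/w2.png",im[:,:,::-1])
for r in arm.silhouettes("wrist","stageplate_mid")[:2]:print(rect(k,r["region"],.046))
```

```text
t 3.3 at [545.8 191.5 143. ] gap 45.7 go [ -1.6   1.1 101. ] [ 0.    -0.001  0.003]
[550.1 114.7  -2.3  83.2  96.7]
[744.1 151.5 -77.9  28.9  82.5]
```

View pics/w2.png

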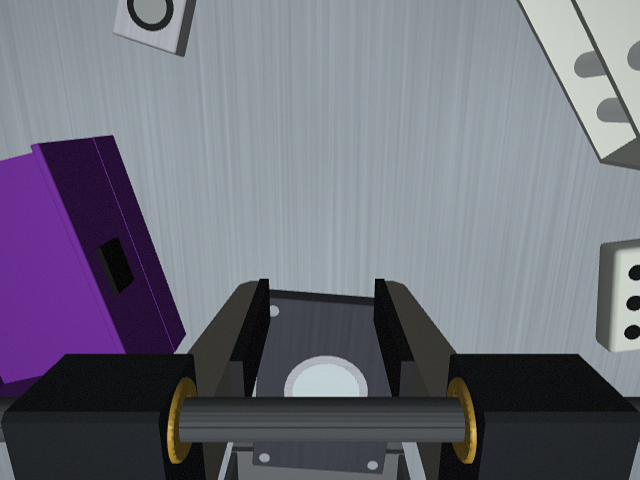

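The plate's far edge is at row 290–297 px, ahead of the fingertips. The way down behind it is clear.

Request:
carry_out --pt "-1 1 40 0 0 0 0" --pt "-1 1 75 0 0 0 0" --pt "-1 1 101 0 0 0 0" --pt "-1 1 101 0 0 0 0"

```text
time: 3.8
eef_pos: [0.5469, 0.1883, 0.0428]
eef_rot: [0.707, 0.707, -0.001, -0.001]
contact_force: [-1.0, -0.5, 0.7]
finger_gap: 0.046
gripper_force: 0.0
```

Request:
carry_out --pt "-8 0 0 0 0 0 0" --pt "-16 0 0 0 0 0 0" --pt "-24 0 0 0 0 0 0" --pt "-32 0 0 0 0 0 0"

```text
time: 4.2
eef_pos: [0.549, 0.1557, 0.0452]
eef_rot: [0.708, 0.706, 0.002, -0.0]
contact_force: [-1.2, 3.9, 2.2]
finger_gap: 0.0459
gripper_force: 1.8
```

Request:
carry_out --pt "-12 0 0 0 0 0 0" --pt "-24 0 0 0 0 0 0" --pt "-36 0 0 0 0 0 0" --pt "-48 0 0 0 0 0 0"

```text
time: 4.6
eef_pos: [0.5484, 0.1065, 0.0438]
eef_rot: [0.708, 0.706, 0.0, 0.0]
contact_force: [-0.9, 4.1, 2.3]
finger_gap: 0.046
gripper_force: 1.9
```

Run:
```python
from h import *
go([.547,.02,.042],0)
for c in ("scene","side"):
    k=cam(c);im=arm.grab_frame(c);cv2.imwrite("pics/%s2.png"%c,im[:,:,::-1])
    for l,z in(("stageplate_mid",.043),("slidebox_mid",.02)):
        for r in arm.silhouettes(c,l)[:2]:print(c,l,round(r["p"],2),np.round(r["box"]),rect(k,r["region"],z))
a=cv2.imread("pics/scene2.png")[200:320,280:460];b=cv2.imread("pics/side2.png")[170:290,190:370]
cv2.imwrite("pics/c2.png",cv2.resize(np.vstack([a,b]),None,fx=2.5,fy=2.5,interpolation=2))
```

```text
t 4.6 at [548.4 106.5  43.8] gap 46.0 go [-86.5  -1.2   1.7] [ 0.001 -0.    -0.002]
scene stageplate_mid 0.71 [361. 254.  49.  52.] [561.7  26.6  89.5 115.4 141.3]
scene slidebox_mid 0.58 [395. 272.  22.  20.] [ 5.631e+02  1.156e+02 -1.000e-01  3.870e+01  7.300e+01]
side stageplate_mid 0.85 [283. 233.  68.  44.] [549.7  15.8  89.9 106.6 151.6]
```

View pics/c2.png

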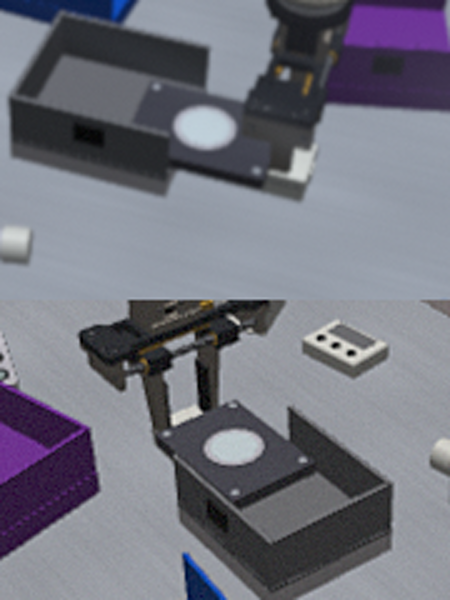

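The plate slides cleanly into the box with its yaw squared up. The white slide box stays behind, exposed at about (290,165) in the crop.

Request:
carry_out --pt "-14 0 0 0 0 0 0" --pt "-28 0 0 0 0 0 0" --pt "-42 0 0 0 0 0 0" --pt "-56 0 0 0 0 0 0" --pt "-70 0 0 0 0 0 0"

```text
time: 5.4
eef_pos: [0.5475, 0.0356, 0.0433]
eef_rot: [0.708, 0.706, -0.0, -0.0]
contact_force: [-0.5, 2.0, -0.8]
finger_gap: 0.0462
gripper_force: 0.9
```

Request:
carry_out --pt "-5 0 0 0 0 0 0" --pt "-10 0 0 0 0 0 0" --pt "-15 0 0 0 0 0 0" --pt "-15 0 0 0 0 0 0"

```text
time: 5.8
eef_pos: [0.548, 0.0215, 0.0436]
eef_rot: [0.708, 0.706, -0.0, 0.0]
contact_force: [-0.7, -1.2, -0.7]
finger_gap: 0.046
gripper_force: 0.0
```

Run:
```python
from h import *
go([.547,.02,.042],0)
for c in ("scene","side"):
    k=cam(c);im=arm.grab_frame(c)
    for l,z in(("stageplate_mid",.043),("slidebox_mid",.02)):
        for r in arm.silhouettes(c,l)[:2]:print(c,l,round(r["p"],2),np.round(r["box"]),rect(k,r["region"],z))
```

```text
t 5.8 at [548.   21.5  43.6] gap 46.0 go [-1.5 -1.   1.6] [ 0.     0.001 -0.003]
scene stageplate_mid 0.77 [327. 247.  51.  46.] [552.7 -52.3  71.8  79.8 161.7]
scene slidebox_mid 0.89 [380. 263.  50.  33.] [557.7  75.1  88.6  82.2 119.3]
side stageplate_mid 0.86 [303. 247.  60.  37.] [551.8 -54.4  89.2  99.2 119.6]
side slidebox_mid 0.79 [268. 227.  35.  22.] [526.9  96.3  63.5  40.2 105.4]
```

Request:
carry_out --pt "10 0 0 0 0 0 0" --pt "10 0 -50 0 0 0 0" --pt "10 0 -100 0 0 0 0" --pt "10 0 -150 0 0 0 0" --pt "0 0 -200 0 0 0 0"

```text
time: 6.6
eef_pos: [0.5477, 0.0248, 0.2446]
eef_rot: [0.707, 0.707, 0.0, -0.0]
contact_force: [0.6, 0.7, -0.7]
finger_gap: 0.0457
gripper_force: 0.0
```

Request:
carry_out --pt "0 0 -50 0 0 0 0" --pt "0 0 -97 0 0 0 0" --pt "0 0 -97 0 0 0 0" --pt "0 0 -97 0 0 0 0"

```text
time: 7.0
eef_pos: [0.5482, 0.0235, 0.3404]
eef_rot: [0.707, 0.707, 0.001, 0.0]
contact_force: [-0.5, 0.0, -0.9]
finger_gap: 0.0458
gripper_force: 0.0
```

Run:
```python
from h import *
k=cam("wrist");im=arm.grab_frame("wrist");cv2.imwrite("pics/w3.png",im[:,:,::-1])
for l,z in(("stageplate_mid",.043),("slidebox_mid",.03),("phaseslider_mid",.02)):
    for r in arm.silhouettes("wrist",l)[:2]:
        print(l,round(r["p"],2),np.round(r["box"]),rect(k,r["region"],z))
go([.47,.30,.32],0)
M=np.array([(-65,78,27),(65,78,27),(65,-78,27),(-65,-78,27)])/1000+[.5408,-.0613,0]
for q in w2px(k,M):cv2.circle(im,tuple(int(v) for v in q),3,(255,0,0),1)
cv2.imwrite("pics/w3m.png",im[:,:,::-1])
```

```text
slidebox_mid 0.61 [321. 139.  49. 116.] [549.4  73.5  88.9  55.3 121.2]
t 7.2 at [547.1  23.  337.8] gap 45.9 go [276.9 -77.5  17.9] [-0.003  0.001 -0.002]
```

View pics/w3m.png

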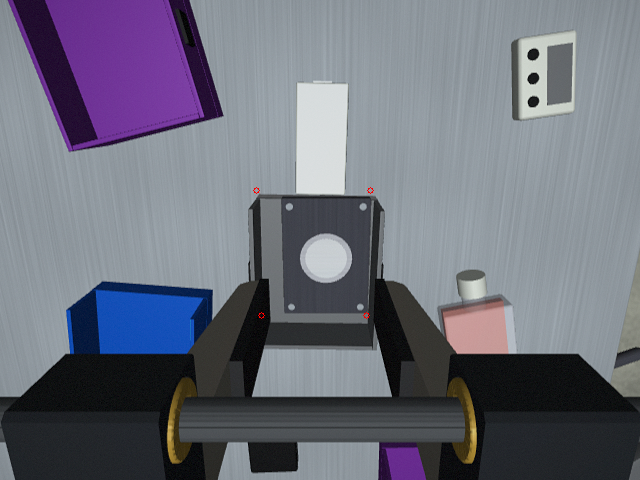

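The plate is in the box at columns 282–368, rows 196–314 px. The overlaid box corners are about 7 px off because the earlier picture was taken before the arm settled. I re-fit from this picture.

Run:
```python
from h import *
im=cv2.imread("pics/w3.png")[180:360,230:400];cv2.imwrite("pics/w3c.png",cv2.resize(im,None,fx=3.3,fy=3.3,interpolation=2))
```

```text
(no output)
```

View pics/w3c.png

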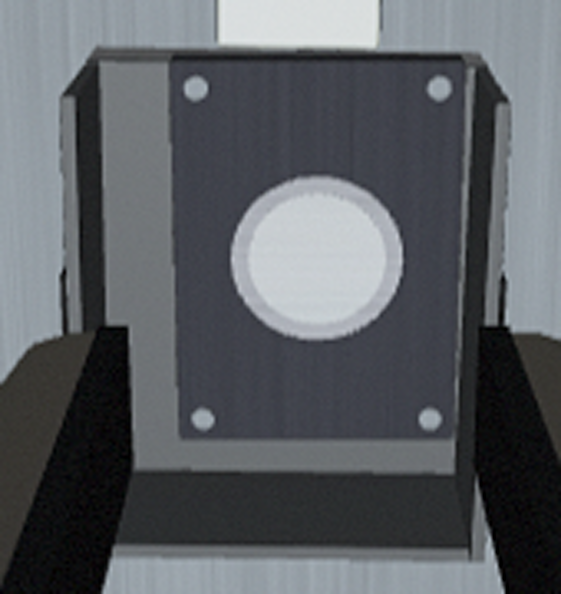

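```bash
cat >> h.py <<'E'
from scipy.optimize import least_squares
def pose(k,M,c,x0):
    "planar pose (x,y,yaw) of model points M (mm) from pixels c"
    M=np.array(M)/1000
    f=lambda p:(w2px(k,np.c_[M[:,:2]@np.array([[np.cos(p[2]),np.sin(p[2])],[-np.sin(p[2]),np.cos(p[2])]])+p[:2],M[:,2]])-c).ravel()
    r=least_squares(f,x0);print("pose mm",np.round(r.x[:2]*1000,1),"yaw",np.round(np.degrees(r.x[2]),2),"res",np.abs(r.fun).max().round(1))
E
python3 - <<'E'
from h import *
k=cam("wrist");o=np.array([230,180])
pose(k,[(-70,78,82),(70,78,82),(70,-83,82),(-65,78,27),(65,-78,27)],np.array([(62,97),(509,102),(483,560),(99,60),(454,474)])/3.3+o,[.54,-.07,0])
pose(k,[(-50,70,43),(50,70,43),(50,-70,43),(-50,-70,43),(0,0,43)],np.array([(169,57),(464,57),(453,440),(181,439),(317,259)])/3.3+o,[.55,-.07,0])
pose(k,[(-28,60,30),(28,60,30)],np.array([(297,83),(348.5,84)]),[.55,.07,0])
E
```

```text
pose mm [540.6 -71.1] yaw -0.95 res 1.7
pose mm [552.1 -58.4] yaw 0.1 res 1.0
pose mm [547.3  70.5] yaw -1.12 res 1.0
```

Request:
carry_out --pt "10 0 50 0 0 0 0" --pt "10 0 100 0 0 0 0" --pt "10 0 150 0 0 0 0" --pt "10 0 200 0 0 0 0" --pt "10 0 245 0 0 0 0"

```text
time: 7.7
eef_pos: [0.5464, 0.0325, 0.0913]
eef_rot: [0.708, 0.706, -0.001, -0.001]
contact_force: [0.5, 0.8, 0.0]
finger_gap: 0.046
gripper_force: 0.0
```

Request:
carry_out --pt "0 0 25 0 0 0 0" --pt "0 0 45 0 0 0 0" --pt "0 0 52 0 0 0 0" --pt "0 0 52 0 0 0 0"

```text
time: 8.1
eef_pos: [0.5468, 0.0323, 0.0411]
eef_rot: [0.708, 0.706, -0.001, -0.001]
contact_force: [-0.5, -1.2, -0.6]
finger_gap: 0.0457
gripper_force: 0.0
```

Request:
carry_out --pt "-7 0 0 0 0 0 0" --pt "-14 0 0 0 0 0 0" --pt "-19 0 0 0 0 0 0" --pt "-24 0 0 0 0 0 0" --pt "-24 0 0 0 0 0 0"

```text
time: 8.6
eef_pos: [0.5485, 0.008, 0.0434]
eef_rot: [0.708, 0.706, 0.001, 0.0]
contact_force: [0.3, 1.0, -0.4]
finger_gap: 0.046
gripper_force: 0.3
```

```bash
python3 -c "
from h import *
go([.547,.0085,.042],0);go([.547,.0085,.042],0)"
```

```text
t 8.6 at [548.5   8.   43.4] gap 46.0 go [ 0.5 -1.5  1.4] [ 0.002 -0.    -0.003]
t 8.6 at [548.5   8.   43.4] gap 46.0 go [ 0.5 -1.5  1.4] [ 0.002 -0.    -0.003]
```

Request:
carry_out --pt "8 0 0 0 0 0 0" --pt "10 0 -50 0 0 0 0" --pt "10 0 -100 0 0 0 0" --pt "10 0 -150 0 0 0 0" --pt "10 0 -200 0 0 0 0"

```text
time: 9.1
eef_pos: [0.5474, 0.0187, 0.2443]
eef_rot: [0.708, 0.706, -0.0, 0.0]
contact_force: [0.3, -0.9, 0.5]
finger_gap: 0.0456
gripper_force: 0.0
```

Request:
carry_out --pt "0 0 -50 0 0 0 0" --pt "0 0 -97 0 0 0 0" --pt "0 0 -97 0 0 0 0" --pt "0 0 -97 0 0 0 0" --pt "0 0 -97 0 0 0 0"

```text
time: 9.6
eef_pos: [0.547, 0.0189, 0.338]
eef_rot: [0.708, 0.706, -0.001, -0.001]
contact_force: [0.5, -0.1, 0.3]
finger_gap: 0.0456
gripper_force: 0.0
```

Run:
```python
from h import *
go([.47,.30,.32],0)
im=arm.grab_frame("wrist")[:,:,::-1];cv2.imwrite("pics/w4.png",im)
k=cam("wrist")
for l,z in(("stageplate_mid",.043),("slidebox_mid",.03)):
    for r in arm.silhouettes("wrist",l)[:2]:
        print(l,round(r["p"],2),np.round(r["box"]),rect(k,r["region"],z))
cv2.imwrite("pics/w4c.png",cv2.resize(im[60:360,230:400],None,fx=2,fy=2,interpolation=2))
```

```text
t 9.6 at [547.   18.9 338. ] gap 45.6 go [281.  -77.5  18. ] [-0.003  0.001 -0.002]
stageplate_mid 0.74 [326. 261.  95. 118.] [553.7 -70.5 -90.  100.4 141.7]
slidebox_mid 0.62 [325. 134.  51. 118.] [549.1  73.9  89.   57.5 121.7]
```

View pics/w4c.png

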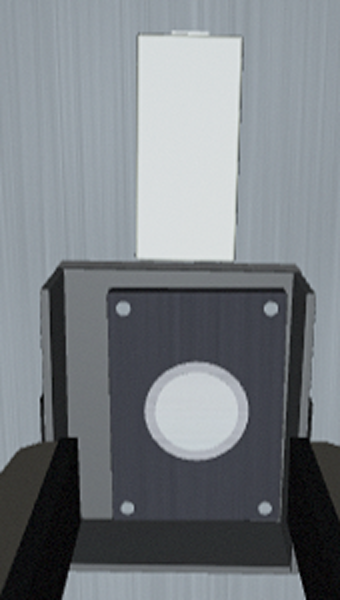

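The plate is now inside, with a strip of floor visible in front of it at crop rows 270–290. The slide box is undisturbed.

Run:
```python
from h import *
k=cam("wrist");o=np.array([230,60])
pose(k,[(-70,78,82),(70,78,82),(70,-83,82),(-65,78,27)],np.array([(40,290),(315,293),(293,571),(64,270)])/2+o,[.54,-.07,0])
pose(k,[(-50,70,43),(50,70,43),(-50,-70,43),(0,0,43)],np.array([(107,290),(286,290),(112,521),(197,411)])/2+o,[.55,-.07,0])
pose(k,[(-28,60,30),(28,60,30),(28,-60,30),(-28,-60,30)],np.array([(137,36),(242,37),(234,261),(136,260)])/2+o,[.55,.07,0])
```

```text
pose mm [542.4 -70.9] yaw -1.21 res 2.2
pose mm [554.8 -71.6] yaw 0.06 res 0.6
pose mm [549.5  72. ] yaw -1.08 res 1.1
```

Request:
carry_out --pt "48 -12 0 0 0 0 0.5" --pt "96 -24 0 0 0 0 0.9" --pt "144 -36 0 0 0 0 0.9" --pt "192 -48 0 0 0 0 0.9" --pt "240 -60 0 0 0 0 0.9"

```text
time: 10.25
eef_pos: [0.4874, 0.2603, 0.3386]
eef_rot: [0.708, 0.706, -0.001, -0.0]
contact_force: [1.0, -0.1, 0.2]
finger_gap: 0.0838
gripper_force: 0.0
```

Request:
carry_out --pt "40 -12 20 0 0 0.1 0.9" --pt "80 -22 38 0 0 0.2 0.9" --pt "80 -22 38 0 0 0.3 0.9" --pt "80 -22 38 0 0 0.3 0.9" --pt "80 -22 38 0 0 0.3 0.9"

```text
time: 10.75
eef_pos: [0.467, 0.3379, 0.3011]
eef_rot: [0.805, 0.593, -0.0, 0.0]
contact_force: [0.1, -0.3, -0.3]
finger_gap: 0.0871
gripper_force: 0.0
```

Run:
```python
from h import *
im=arm.grab_frame("wrist")[:,:,::-1];cv2.imwrite("pics/w5.png",im)
k=cam("wrist")
for r in arm.silhouettes("wrist","phaseslider_mid")[:2]:
    print(round(r["p"],2),np.round(r["box"]),rect(k,r["region"],.02))
go([.465,.367,.10],-18)
```

```text
0.92 [302. 165.  37. 113.] [454.  368.4  72.5  40.  119.2]
t 10.85 at [467.4 337.6 301.8] gap 87.4 go [ 27.3 -11.1 201.8] [ 0.    -0.     0.012]
```

View pics/w5.png

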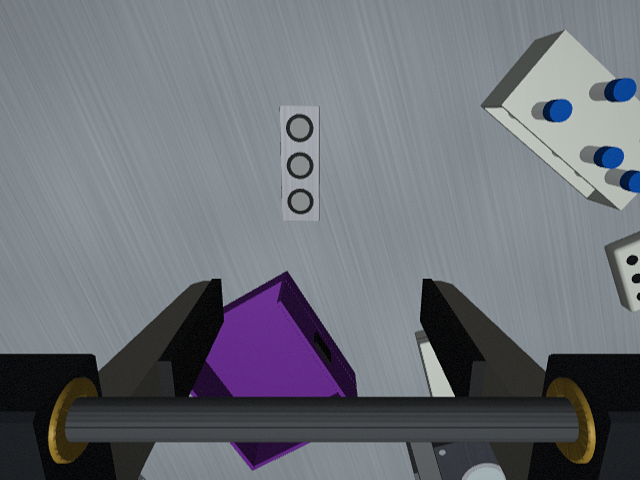

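The slider is centred at (301,165) px, nearly aligned with the tool. The network's outline matches it at 40×119 mm.

```bash
python3 -c "
from h import *
go([.454,.3684,.013],-17.5)"
```

```text
t 10.85 at [467.4 337.6 301.8] gap 87.4 go [ 25.4 -22.  288.8] [ 0.    -0.     0.003]
```

Request:
carry_out --pt "25 -22 30 0 0 0 0.9" --pt "25 -22 80 0 0 0 0.9" --pt "25 -22 130 0 0 0 0.9" --pt "25 -22 180 0 0 0 0.7" --pt "25 -22 228 0 0 0 0.7"

```text
time: 11.35
eef_pos: [0.4538, 0.3685, 0.0724]
eef_rot: [0.806, 0.592, 0.001, -0.0]
contact_force: [1.0, 1.4, 0.5]
finger_gap: 0.0784
gripper_force: 0.0
```

Run:
```python
from h import *
arm.grab_frame("wrist");k=cam("wrist")
for r in arm.silhouettes("wrist","phaseslider_mid")[:2]:
    print(round(r["p"],2),np.round(r["box"]),rect(k,r["region"],.02))
go([.454,.3684,.013],-17.5)
```

```text
0.73 [320. 256.  81. 212.] [450.  368.4  72.7  39.1 117.3]
t 11.45 at [449.9 365.2  67.9] gap 78.1 go [ 4.9  3.3 54.8] [-0.006  0.011  0.003]
```

Request:
carry_out --pt "2 0 35 0 0 0 0.7" --pt "2 0 56 0 0 0 0.7" --pt "2 0 58 0 0 0 0.7" --pt "2 0 58 0 0 0 0.7"

```text
time: 11.85
eef_pos: [0.4551, 0.3715, 0.0177]
eef_rot: [0.806, 0.592, 0.001, -0.0]
contact_force: [-0.4, -1.1, 0.3]
finger_gap: 0.0786
gripper_force: 0.0
```

Request:
carry_out --pt "0 0 0 0 0 0 -1" --pt "0 0 0 0 0 0 -1" --pt "0 0 0 0 0 0 -1" --pt "0 0 0 0 0 0 -1" --pt "0 0 0 0 0 0 -1"

```text
time: 12.35
eef_pos: [0.4537, 0.3712, 0.0158]
eef_rot: [0.805, 0.593, 0.0, -0.0]
contact_force: [-0.0, -0.1, -0.3]
finger_gap: 0.0404
gripper_force: 0.0
```

Request:
carry_out --pt "0 0 0 0 0 0 -1" --pt "0 0 0 0 0 0 -1" --pt "0 0 -20 0 0 0 -1" --pt "0 0 -50 0 0 0 -1" --pt "0 0 -90 0 0 0 -1"

```text
time: 12.85
eef_pos: [0.4522, 0.3698, 0.1044]
eef_rot: [0.805, 0.593, -0.002, 0.001]
contact_force: [0.3, 1.1, -1.3]
finger_gap: 0.0396
gripper_force: 30.0
```

Request:
carry_out --pt "0 0 -45 0 0 0 -1" --pt "0 0 -90 0 0 0 -1" --pt "0 0 -135 0 0 0 -1" --pt "0 0 -135 0 0 0 -1"

```text
time: 13.25
eef_pos: [0.4565, 0.3731, 0.2468]
eef_rot: [0.806, 0.593, 0.006, -0.001]
contact_force: [-0.3, 0.2, -1.3]
finger_gap: 0.0397
gripper_force: 30.0
```

Run:
```python
from h import *
arm.grab_frame("wrist");k=cam("wrist");s=arm.observe()
for r in arm.silhouettes("wrist","phaseslider_mid")[:2]:
    print(round(r["p"],2),np.round(r["box"]),rect(k,r["region"],s["eef_pos"][2]+.0045))
print(s["gripper_force"]);go([.553,-.0715,.25],0)
```

```text
29.99718725681305
t 13.35 at [453.5 371.1 240.9] gap 39.8 go [-393.   226.6   -9.5] [ 0.    -0.001 -0.302]
```

Request:
carry_out --pt "-40 23 0 0 0 -0.06 -1" --pt "-80 46 0 0 0 -0.12 -1" --pt "-120 69 0 0 0 -0.18 -1" --pt "-160 92 0 0 0 -0.24 -1" --pt "-200 115 0 0 0 -0.302 -1"

```text
time: 13.85
eef_pos: [0.5025, 0.1437, 0.2381]
eef_rot: [0.706, 0.708, -0.002, -0.001]
contact_force: [2.1, -0.4, -2.3]
finger_gap: 0.0397
gripper_force: 30.0
```

```bash
python3 -c "
from h import *
go([.5535,-.069,.25],0)"
```

```text
t 13.85 at [502.5 143.7 238.1] gap 39.7 go [-212.9   50.3  -11.7] [-0.004  0.002  0.003]
```

Request:
carry_out --pt "-45 11 0 0 0 0 -1" --pt "-90 22 0 0 0 0 -1" --pt "-135 33 0 0 0 0 -1" --pt "-180 44 0 0 0 0 -1" --pt "-212 50 0 0 0 0 -1"

```text
time: 14.35
eef_pos: [0.5527, -0.0695, 0.2381]
eef_rot: [0.708, 0.706, -0.002, -0.001]
contact_force: [0.3, -0.1, -2.4]
finger_gap: 0.0398
gripper_force: 30.0
```

Request:
carry_out --pt "0 0 30 0 0 0 -1" --pt "0 0 60 0 0 0 -1" --pt "0 0 90 0 0 0 -1" --pt "0 0 90 0 0 0 -1" --pt "0 0 90 0 0 0 -1"

```text
time: 14.85
eef_pos: [0.5528, -0.0662, 0.1493]
eef_rot: [0.707, 0.707, -0.001, -0.001]
contact_force: [-0.3, -0.0, -1.3]
finger_gap: 0.0399
gripper_force: 30.0
```

Run:
```python
from h import *
go([.5535,-.069,.0595],0)
im=arm.grab_frame("wrist");k=cam("wrist");s=arm.observe();cv2.imwrite("pics/w6.png",im[:,:,::-1])
for l in("phaseslider_mid","stageplate_mid"):
  for r in arm.silhouettes("wrist",l)[:2]:
    print(l,round(r["p"],2),np.round(r["box"]),rect(k,r["region"],s["eef_pos"][2]+.0045 if l[0]=="p" else .043))
for i in range(3):arm.grab_frame("scene");go([.5535,-.069,.0595],0)
```

```text
t 14.85 at [552.8 -66.2 149.3] gap 39.9 go [-2.8  1.  89.8] [-0.004  0.001 -0.   ]
phaseslider_mid 0.96 [323. 283. 107. 229.] [554.6 -56.4  89.9  39.8  99.6]
stageplate_mid 0.57 [323. 209. 163. 150.] [ 5.557e+02 -4.990e+01 -4.000e-01  9.750e+01  1.004e+02]
t 15.05 at [554.8 -66.1 151.8] gap 39.8 go [-2.9 -1.5 92.3] [ 0.002 -0.     0.   ]
t 15.1 at [554.7 -66.  151.8] gap 39.5 go [-3.  -1.4 92.3] [ 0.002 -0.     0.   ]
t 15.15 at [554.5 -66.  151.7] gap 39.9 go [-3.  -1.2 92.2] [ 0.002 -0.     0.   ]
```

Request:
carry_out --pt "-4 0 30 0 0 0 -1" --pt "-4 0 60 0 0 0 -1" --pt "-4 0 80 0 0 0 -1" --pt "-4 0 86 0 0 0 -1" --pt "-4 0 86 0 0 0 -1"

```text
time: 15.65
eef_pos: [0.5538, -0.07, 0.0645]
eef_rot: [0.707, 0.707, -0.0, -0.0]
contact_force: [-1.1, -0.3, -1.7]
finger_gap: 0.0396
gripper_force: 30.0
```

Request:
carry_out --pt "0 0 2 0 0 0 -1" --pt "0 0 4 0 0 0 -1" --pt "0 0 4 0 0 0 -1"

```text
time: 15.95
eef_pos: [0.5544, -0.07, 0.0612]
eef_rot: [0.707, 0.707, 0.001, 0.0]
contact_force: [-0.4, -0.6, -2.2]
finger_gap: 0.0398
gripper_force: 30.0
```

Request:
carry_out --pt "0 0 1 0 0 0 -1" --pt "0 0 2 0 0 0 -1" --pt "0 0 2 0 0 0 -1"

```text
time: 16.25
eef_pos: [0.5542, -0.07, 0.0588]
eef_rot: [0.707, 0.707, 0.0, 0.0]
contact_force: [-0.9, 0.2, 0.6]
finger_gap: 0.0394
gripper_force: 30.0
```

Request:
carry_out --pt "0 0 1 0 0 0 -1" --pt "0 0 1 0 0 0 -1"

```text
time: 16.45
eef_pos: [0.5542, -0.07, 0.0588]
eef_rot: [0.707, 0.707, 0.0, -0.0]
contact_force: [-3.1, 1.4, 9.8]
finger_gap: 0.0397
gripper_force: 30.0
```

Request:
carry_out --pt "0 0 -0.5 0 0 0 0.15" --pt "0 0 -0.5 0 0 0 0.15" --pt "0 0 -0.5 0 0 0 0.15" --pt "0 0 -0.5 0 0 0 0.15"

```text
time: 16.85
eef_pos: [0.5539, -0.07, 0.0579]
eef_rot: [0.707, 0.707, -0.0, -0.0]
contact_force: [0.5, -0.0, 0.3]
finger_gap: 0.0529
gripper_force: 0.0
```

Request:
carry_out --pt "0 0 -30 0 0 0 0.15" --pt "0 0 -80 0 0 0 0.15" --pt "0 0 -130 0 0 0 0.15" --pt "0 0 -180 0 0 0 0.15" --pt "30 0 -220 0 0 0 0.15"

```text
time: 17.35
eef_pos: [0.5541, -0.0443, 0.2814]
eef_rot: [0.71, 0.704, 0.0, 0.002]
contact_force: [0.9, -0.4, 0.6]
finger_gap: 0.053
gripper_force: 0.0
```

Request:
carry_out --pt "45 0 -20 0 0 0 0.6" --pt "60 0 -60 0 0 0 0.6" --pt "60 0 -60 0 0 0 0.6" --pt "60 0 -60 0 0 0 0.6"

```text
time: 17.75
eef_pos: [0.5541, 0.0201, 0.3385]
eef_rot: [0.707, 0.707, 0.001, 0.0]
contact_force: [-1.4, 0.0, -0.7]
finger_gap: 0.0734
gripper_force: 0.0
```

Run:
```python
from h import *
im=arm.grab_frame("wrist");k=cam("wrist");cv2.imwrite("pics/w7.png",im[:,:,::-1])
for l,z in(("phaseslider_mid",.063),("stageplate_mid",.043),("slidebox_mid",.03)):
  for r in arm.silhouettes("wrist",l)[:2]:
    print(l,round(r["p"],2),np.round(r["box"]),rect(k,r["region"],z))
go([.549,.073,.1],-1)
```

```text
phaseslider_mid 0.9 [322. 271.  37. 100.] [553.7 -71.2 -89.8  39.6 122.8]
stageplate_mid 0.91 [320. 262.  93. 118.] [553.2 -70.7  89.3  99.9 141.6]
stageplate_mid 0.7 [316. 133.  53. 118.] [548.5  73.5  88.8  55.  118.2]
slidebox_mid 0.8 [317. 137.  51. 114.] [548.5  72.4  88.8  54.8 120.3]
t 17.95 at [553.3  18.9 336.7] gap 73.4 go [ 54.2  -3.8 236.7] [-0.002  0.001  0.016]
```

Request:
carry_out --pt "30 -3 20 0 0 0.018 0.75" --pt "54 -5 70 0 0 0.018 0.75" --pt "54 -5 120 0 0 0.018 0.75" --pt "54 -5 170 0 0 0.018 0.75" --pt "54 -5 220 0 0 0.018 0.75"

```text
time: 18.45
eef_pos: [0.5482, 0.0733, 0.1206]
eef_rot: [0.714, 0.7, -0.0, -0.0]
contact_force: [0.1, 1.2, -0.3]
finger_gap: 0.0803
gripper_force: 0.0
```

Run:
```python
from h import *
for i in range(4):arm.grab_frame("side")
arm.grab_frame("wrist");k=cam("wrist")
for r in arm.silhouettes("wrist","slidebox_mid")[:2]:print(round(r["p"],2),np.round(r["box"]),rect(k,r["region"],.03))
go([.5485,.073,.018],-1.1)
```

```text
0.68 [321. 235.  95. 189.] [551.   75.1  88.7  55.8 122.2]
t 18.75 at [550.8  73.6 125.5] gap 80.4 go [ -0.8  -2.7 107.5] [ 0.004 -0.001  0.   ]
```

Request:
carry_out --pt "0 0 40 0 0 0 0.75" --pt "0 0 80 0 0 0 0.75" --pt "0 0 100 0 0 0 0.75" --pt "0 0 104 0 0 0 0.75" --pt "0 0 104 0 0 0 0.75"

```text
time: 19.25
eef_pos: [0.5505, 0.0741, 0.0208]
eef_rot: [0.714, 0.701, 0.001, 0.001]
contact_force: [0.6, -0.3, 0.4]
finger_gap: 0.0802
gripper_force: 0.0
```

Request:
carry_out --pt "0 0 0 0 0 0 -0.5" --pt "0 0 0 0 0 0 -0.5" --pt "0 0 0 0 0 0 -0.5" --pt "0 0 0 0 0 0 -0.5" --pt "0 0 0 0 0 0 -0.5"

```text
time: 19.75
eef_pos: [0.5496, 0.0742, 0.0201]
eef_rot: [0.713, 0.701, 0.001, 0.0]
contact_force: [-1.5, 0.3, 7.1]
finger_gap: 0.0555
gripper_force: 30.0
```

Request:
carry_out --pt "0 0 -20 0 0 0 -0.5" --pt "0 0 -60 0 0 0 -0.5" --pt "0 0 -100 0 0 0 -0.5" --pt "0 0 -140 0 0 0 -0.5" --pt "0 0 -140 0 0 0 -0.5"

```text
time: 20.25
eef_pos: [0.5524, 0.0743, 0.1643]
eef_rot: [0.714, 0.701, 0.004, 0.002]
contact_force: [0.5, 0.1, -1.3]
finger_gap: 0.0557
gripper_force: 30.0
```

```bash
python3 -c "
from h import *
go([.5535,-.071,.16],0);print(arm.observe()['gripper_force'])"
```

```text
t 20.25 at [552.4  74.3 164.3] gap 55.7 go [-145.3    3.7    3.9] [ 0.01  -0.003 -0.018]
29.99828338623047
```

Request:
carry_out --pt "-36 1 0 0 0 -0.01 -0.5" --pt "-72 2 0 0 0 -0.018 -0.5" --pt "-108 3 0 0 0 -0.018 -0.5" --pt "-145 4 0 0 0 -0.018 -0.5" --pt "-145 4 0 0 0 -0.018 -0.5"

```text
time: 20.75
eef_pos: [0.5492, -0.0774, 0.1585]
eef_rot: [0.71, 0.704, -0.001, 0.001]
contact_force: [0.2, -0.4, -1.0]
finger_gap: 0.0557
gripper_force: 30.0
```

Run:
```python
from h import *
for i in range(4):arm.grab_frame("side")
im=arm.grab_frame("wrist");k=cam("wrist");s=arm.observe();cv2.imwrite("pics/w8.png",im[:,:,::-1])
for l,z in(("slidebox_mid",s["eef_pos"][2]+.01),("stageplate_mid",.043),("phaseslider_mid",.063)):
  for r in arm.silhouettes("wrist",l)[:2]:print(l,round(r["p"],2),np.round(r["box"]),rect(k,r["region"],z))
go([.5535,-.071,.0833],0)
```

```text
slidebox_mid 0.74 [322. 302. 150. 283.] [550.7 -55.6 -89.9  55.5  98.4]
stageplate_mid 0.64 [326. 206. 157. 150.] [554.5 -52.  -89.8  99.2 100.6]
phaseslider_mid 0.65 [328. 158.  65.  13.] [ 5.55e+02 -1.52e+01  2.00e-01  7.70e+00  3.92e+01]
t 21.15 at [550.3 -69.8 158.9] gap 55.7 go [-1.2  3.2 75.6] [-0.    -0.     0.002]
```

Request:
carry_out --pt "-4 3.5 20 0 0 0 -0.5" --pt "-4 3.5 45 0 0 0 -0.5" --pt "-4 3.5 65 0 0 0 -0.5" --pt "-4 3.5 70 0 0 0 -0.5" --pt "-4 3.5 70 0 0 0 -0.5"

```text
time: 21.65
eef_pos: [0.5535, -0.0747, 0.0886]
eef_rot: [0.707, 0.707, -0.001, -0.0]
contact_force: [-0.1, 0.1, -0.7]
finger_gap: 0.0555
gripper_force: 30.0
```

Run:
```python
from h import *
for i in range(3):arm.grab_frame("side")
im=arm.grab_frame("wrist");k=cam("wrist");s=arm.observe()
for l,z in(("slidebox_mid",s["eef_pos"][2]+.01),("stageplate_mid",.043),("phaseslider_mid",.063)):
  for r in arm.silhouettes("wrist",l)[:2]:print(l,round(r["p"],2),np.round(r["box"]),rect(k,r["region"],z))
go([.5535,-.071,.0833],0)
```

```text
slidebox_mid 0.92 [323. 302. 153. 284.] [555.5 -61.3  89.9  55.9  98.9]
stageplate_mid 0.77 [318. 251. 209. 255.] [554.3 -42.6  -0.   82.1  99.1]
phaseslider_mid 0.78 [320. 156.  91.  14.] [555.1 -13.6   0.8   6.1  39.4]
phaseslider_mid 0.36 [588. 323.  96. 120.] [ 689.1 -102.3  -78.    50.    71.1]
t 22.0 at [554.3 -75.1  89.8] gap 55.7 go [ 4.1 -0.8  6.5] [ 0.001 -0.     0.   ]
```

Request:
carry_out --pt "0.5 0 2 0 0 0 -0.5" --pt "0.5 0 4 0 0 0 -0.5" --pt "0.5 0 4.5 0 0 0 -0.5" --pt "0.5 0 4.5 0 0 0 -0.5"

```text
time: 22.4
eef_pos: [0.5537, -0.0746, 0.0844]
eef_rot: [0.707, 0.707, -0.0, -0.0]
contact_force: [-0.5, -0.3, -0.9]
finger_gap: 0.0559
gripper_force: 30.0
```

Request:
carry_out --pt "0 0 1 0 0 0 -0.5" --pt "0 0 1 0 0 0 -0.5"

```text
time: 22.6
eef_pos: [0.5537, -0.0746, 0.0834]
eef_rot: [0.707, 0.707, -0.0, -0.0]
contact_force: [0.3, 0.2, -1.6]
finger_gap: 0.0559
gripper_force: 30.0
```

Request:
carry_out --pt "0 0 1 0 0 0 -0.5" --pt "0 0 1 0 0 0 -0.5"

```text
time: 22.8
eef_pos: [0.5539, -0.0747, 0.0831]
eef_rot: [0.707, 0.707, 0.0, -0.0]
contact_force: [-1.8, 0.8, 5.4]
finger_gap: 0.0557
gripper_force: 30.0
```

Request:
carry_out --pt "0 0 0.7 0 0 0 -0.5" --pt "0 0 0.7 0 0 0 -0.5"

```text
time: 23.0
eef_pos: [0.5539, -0.0746, 0.0831]
eef_rot: [0.707, 0.707, 0.0, -0.0]
contact_force: [-3.0, 0.7, 10.8]
finger_gap: 0.0555
gripper_force: 30.0
```

Contact. Back off the preload, then open only a little because the walls are close.

Request:
carry_out --pt "0 0 -0.8 0 0 0 -0.5" --pt "0 0 -0.8 0 0 0 0.34" --pt "0 0 -0.8 0 0 0 0.34" --pt "0 0 -0.8 0 0 0 0.34" --pt "0 0 -0.8 0 0 0 0.34"

```text
time: 23.5
eef_pos: [0.5538, -0.0746, 0.0825]
eef_rot: [0.707, 0.707, -0.0, -0.0]
contact_force: [-0.4, 0.2, 0.9]
finger_gap: 0.0613
gripper_force: 0.0
```

Request:
carry_out --pt "0 0 -10 0 0 0 0.34" --pt "0 0 -40 0 0 0 0.34" --pt "0 0 -80 0 0 0 0.34" --pt "0 0 -130 0 0 0 0.34" --pt "20 0 -180 0 0 0 0.34"

```text
time: 24.0
eef_pos: [0.5535, -0.0588, 0.2619]
eef_rot: [0.709, 0.705, -0.0, 0.001]
contact_force: [1.8, -0.2, 1.4]
finger_gap: 0.0615
gripper_force: 0.0
```

Request:
carry_out --pt "45 0 -40 0 0 0 0.6" --pt "75 0 -75 0 0 0 0.6" --pt "75 0 -75 0 0 0 0.6" --pt "75 0 -75 0 0 0 0.6" --pt "75 0 -75 0 0 0 0.6"

```text
time: 24.5
eef_pos: [0.5531, 0.0176, 0.3332]
eef_rot: [0.708, 0.707, -0.001, -0.0]
contact_force: [0.1, -0.3, -0.1]
finger_gap: 0.0734
gripper_force: 0.0
```

Run:
```python
from h import *
im=arm.grab_frame("wrist");k=cam("wrist");cv2.imwrite("pics/w9.png",im[:,:,::-1])
for l,z in(("slidebox_mid",.093),("stageplate_mid",.043)):
  for r in arm.silhouettes("wrist",l)[:2]:print(l,round(r["p"],2),np.round(r["box"]),rect(k,r["region"],z))
go([.5535,-.071,.0833],0)
for c in("scene","side"):
  arm.grab_frame(c);k=cam(c)
  for l,z in(("slidebox_mid",.093),("chambercase",.026),("timer",.02)):
    for r in arm.silhouettes(c,l)[:1]:print(c,l,round(r["p"],2),np.round(r["box"]),rect(k,r["region"],z))
```

```text
slidebox_mid 0.95 [325. 282.  58. 118.] [554.3 -71.8 -89.8  57.4 124.9]
stageplate_mid 0.73 [321. 261.  92. 121.] [553.8 -71.1  90.  101.4 143.9]
stageplate_mid 0.72 [324. 282.  56. 116.] [554.6 -92.9  89.9  62.5 140.2]
t 24.65 at [553.1  17.4 332.7] gap 73.7 go [-88.1   1.2 249.5] [-0.002  0.001 -0.003]
scene slidebox_mid 0.73 [321. 232.  55.  37.] [575.7 -70.   88.5  89.4 129.4]
scene chambercase 0.8 [240. 214.  44.  34.] [ 498.6 -325.1  -88.2   91.1  109.4]
scene timer 0.85 [381. 350.  42.  35.] [800.7 141.2 -81.5  73.1  84.6]
side slidebox_mid 0.71 [307. 238.  47.  38.] [543.2 -91.4  88.4  75.2 142.2]
side chambercase 0.89 [356. 337.  56.  49.] [ 471.2 -343.9  -88.2   82.4  113.4]
side timer 0.69 [329. 191.  39.  26.] [781.8 125.7 -83.3  77.4 101.3]
```

The stack is aligned to within about 1 mm and everything is in place, so I hand it in.

```bash
python3 -c "
from workcell import arm
print(arm.sign_off())"
```

```text
the job is handed in; nothing more can be done
None
```

The kit is packed and handed in at about 25 s: the stage plate is fully inside the grey box, with the slider and then the slide box set down on it. Each is centred to about 1 mm by the last camera check, though that check did not re-measure the flask or the tube rack.

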